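# Load a steel bar into a spring-stop jig

## Task

Load the short steel bar, standing on its narrow edge as it does now, into the spring-stop jig: push the tall sprung plate back with the end of the bar, lower the bar onto the bed between plate and low fixed stop, and let go, so that the spring holds the bar lengthwise against the fixed stop. The bar should lie straight along the middle of the bed.

Things in the scene. Friction and masses are not known exactly. Their poses are not given: they have to be found in the camera images.
- bar: Plain dark steel bar, 20x32x85 mm, 0.34 to 0.5 kg, loose on the bench, lying on a 20 mm wide edge (32 mm high). Origin: centre of one 20x32 end face; z runs along the length into the bar, x across the 20 mm width, y along the 32 mm height (down at the start). Either end may lead. Not wanted: the black rubber block (50x100x22 mm) and the black carton (50x85x30 mm) near it.
- bar_mid (a point): Centre of the steel bar, 42.5 mm along the bar's z axis from its origin and 16 mm above its underside; axes as the bar's.
- seat (a point): Point on top of the jig's bed, 12 mm above the bench, below the centre of the bar when home. Jig: fixed steel base 64x215 mm, sides open. y runs along it from the low fixed stop to the tall sprung plate, z up. Fixed stop: 50 mm wide, 14 mm high above the bed, y = -54.5 to -42.5 mm. Grey spring housing: 40 mm above the bed, y = 73 to 123 mm.
- gate (a joint): Travel (m) of the sprung plate along the seat's +y: 0 shut, 0.030 fully back, 0.012 with the bar home. Plate: upright steel, 50 mm wide, 10 mm thick, top 46 mm above the bed, face toward the stop at seat y = 30.5 mm + travel; so the shut gap of 73 mm is 12 mm less than the bar. The spring returns it: 7.5 N at 0, 10.5 N at 0.012, 15 N at 0.030.
Mind the look-alikes: they are no part of the job. There is more than one size of the bar; the job needs the middle-sized.

How it is judged (in metres and radians):
On the way:
1. the sprung plate is pushed back at least 10 mm with the bar at the jig (value of joint gate above 0.01 m and horizontal distance between bar_mid and seat below 0.05 m), for 0.1 s.
At the end, for the whole second after the job is handed in: The bar rests on the bed on its narrow edge (its centre 13 to 20 mm above the bed), within 12 mm of the bed's middle line, within 5 mm lengthwise of its place against the fixed stop, straight and upright within about 10 degrees, held by the sprung plate (7 to 17 mm open), and at rest (x of bar_mid in the frame of seat between -0.012 and 0.012 m and y of bar_mid in the frame of seat between -0.005 and 0.005 m and z of bar_mid in the frame of seat between 0.013 and 0.02 m and angle between the z axis of bar and the y axis of seat, either way round below 0.18 rad and angle between the y axis of bar and the z axis of seat, either way round below 0.18 rad and value of joint gate between 0.007 and 0.017 m and linear speed of bar below 0.01 m/s); the robot touches nothing.
It also fails if it takes over 38 s, if anything falls off the work surface, if the arm or the gripper's body presses on something with over 40 N, if the wrist force passes 120 N, or if a joint passes its speed limit or range.

## Robot

A 6-joint arm with a two-finger parallel gripper is mounted at the origin on a cart in front of the work surface, level with it; the furniture and walls round the work are solid. World frame = base frame: x ahead of the robot, y to its left, z up, the work surface at z = 0. Lengths are in m, angles in degrees, forces in N, time in s.
With the tool pointing down it reaches from about 0.4 to 0.825 m from the base axis. Payload 7 kg.
Tool frame: the origin (TCP) lies at the centre of the arm's flange, where the gripper is bolted on; the fingertips stand 178 mm ahead of it and the grasp point (between the pads) lies 159 mm ahead of it; x points along the fingers, y is the direction in which the jaws open and shut, and the axes are right-handed (so a half turn about x gives the same grasp; the last joint's range is limited). The gripper opens to 88 mm and grips with 3 to 60 N. Pads are 19 mm wide; open, the fingers measure 130 mm over their backs; the gripper's body (78 mm by 193 mm) begins 47 mm behind the grasp point.
Start: joints at [-51.618, 20.546, 0.682, 0, -70.136, -16.507], TCP at [0.251, -0.626, 0.405] pointing down, gripper open.
Joint ranges: [-176.03, 176.03], [-82.01, 121.73], [-58.28, 71.71], [-173.87, 95.51], [-174.79, -0.11], [-173.66, 173.66]. Speed limits (degrees/s): [136.94, 136.94, 172.46, 180, 180, 180].

## Interface

Orientations are given as [roll, pitch, yaw] about the fixed x, y, z axes, in that order (R = Rz(yaw) Ry(pitch) Rx(roll)).
In Python, from plant import ctrl gives the robot as it stands. The module is installed in compiled form; this text tells all that it offers.
- The arm moves only by the shell command python3 -m inch 'ROWS'. ROWS is JSON, one flat list of numbers, 7 for each row, row after row: the shift along the tool's x, y, z in m, then the turn, a rotation vector about the tool's x, y, z in degrees, then the finger opening in m, from 0 to 0.0876. In form: [dx, dy, dz, rx, ry, rz, hand, dx, dy, dz, rx, ry, rz, hand, ...]. A call has 1 to 20 rows; each row shifts and turns the pose as measured when the row begins, along the tool's axes as they then stand; what a row does not reach is not made up. A row lasts 1/8 s, in which the tool goes at most 62.5 mm and 10.7 degrees, less where a joint would pass 70% of its speed; a pose out of reach is approached as far as the arm can. A call with a gripper value outside its range is refused whole. The fingers move at their own pace and stop on an object; the grip force is fixed at half the most. Time passes only in rows, so rows that do not move let the fingers close. It gives the time, the measured TCP pose, the force and the opening at its end, in the units of the state.
- ctrl.get_obs(): the state, without advancing time (a new reading comes with each control period).
- ctrl.snapshot(name): name is "side" or "top" or "wrist"; returns a dict with "color" (420x560x3 uint8, red, green, blue), "depth" (420x560 float32, m along the optical axis (not along the pixel's ray), 0 where there is no reading), "K" (3x3 intrinsics, pixels), "position" and "attitude" of the camera in the world; the wrist camera has in their place "hand_eye" (4x4, takes a point from camera to tool coordinates, whose origin is the TCP and whose axes are the tool frame's). Camera axes: x right, y up, looking along -z (the intrinsics and any distortion apply to the point x, -y, -z); pixel columns grow to the right and rows downward; lengths in m; the calibration is good to about 2 mm. The wrist camera is an equidistant fisheye: a pixel r from the principal point sees the ray r / f radians off the axis. A picture is of the moment at which its call begins: read the wrist's pose just before it.
- ctrl.close_job(): hands the job in, once; it reports no verdict.
The state is a dict: "clock": time; "joint_pos": joint angles; "qvel": joint speeds; "tau": joint torques, N m; "tool_pos": TCP position; "orientation": TCP orientation; "force": force on the tool from outside, world axes, zero at the start; "moment": the same for the moment, N m; "opening": finger opening in m.
Only numpy, scipy, OpenCV 4.12 (cv2) and the standard library are available. Lean on these libraries where they do the work, as an engineer would, in place of code of your own. Each camera call takes 0.05 s, during which the arm holds its last target.

## Working session

There is one attempt and no reset: what is moved stays moved. The work goes in short steps, Python scripts to look and compute and a shell command to move; the robot and the scene stay as the last step left them, time stands still between calls to the robot, and variables do not carry over. Pictures are saved under pics/ and viewed, and the job is handed in when it is done.

```bash
mkdir -p pics; cat > h.py <<'E'
import numpy as np, cv2, pickle
from plant import ctrl
def snap(n):
    o=ctrl.get_obs(); s=ctrl.snapshot(n); s['obs']=o
    return s
E
python3 - <<'E'
from h import *
print(ctrl.get_obs())
for n in ["side","top","wrist"]:
    s=snap(n); pickle.dump(s,open(f'{n}0.pkl','wb'))
    cv2.imwrite(f'pics/{n}0.png',s['color'][:,:,::-1])
    print(n,s['K'],{k:s[k] for k in s if k in('position','attitude','hand_eye','distortion')},s.keys())
E
```

```text
{'clock': 0.0, 'joint_pos': array([-5.16169806e+01,  2.05927637e+01,  6.33491322e-01, -2.08970321e-02,
       -7.01327570e+01, -1.65063053e+01]), 'qvel': array([ 0.06820971, -0.02174554, -0.16599848,  0.02112944, -0.12108488,
       -0.00413796]), 'tau': array([ 1.01296533e-03, -5.82719600e+01,  2.93048805e+01,  6.99729055e+00,
        6.71991846e-03, -1.97855657e-04]), 'tool_pos': array([ 0.25144204, -0.62622236,  0.40370283]), 'orientation': array([ 94.45856448,  89.90589668, 116.32816113]), 'force': array([ 0.51036859, -0.58024123, -0.25797311]), 'moment': array([0.01666429, 0.00761925, 0.03174319]), 'opening': 0.0879472522070864}
side [[509.05423021   0.         276.56034682]
 [  0.         509.05423021 210.96210043]
 [  0.           0.           1.        ]] {'position': array([0.08197994, 0.72775437, 0.57591768]), 'attitude': array([  59.57664921,   -1.07929534, -154.42217405])} dict_keys(['color', 'depth', 'K', 'position', 'attitude', 'obs'])
top [[504.7026618    0.         286.90893026]
 [  0.         504.7026618  210.49502704]
 [  0.           0.           1.        ]] {'position': array([ 0.37945164, -0.09492139,  1.06920459]), 'attitude': array([  3.03625854,   1.55089289, -88.78874898])} dict_keys(['color', 'depth', 'K', 'position', 'attitude', 'obs'])
wrist [[325.1922621    0.         278.33247278]
 [  0.         325.1922621  211.13960316]
 [  0.           0.           1.        ]] {'hand_eye': array([[ 9.51538827e-05,  2.89205489e-01, -9.57267035e-01,
         2.08303943e-02],
       [ 9.99999897e-01, -4.52191072e-04, -3.72124662e-05,
        -2.91539567e-04],
       [-4.43629656e-04, -9.57266933e-01, -2.89205502e-01,
        -7.82617574e-02],
       [ 0.00000000e+00,  0.00000000e+00,  0.00000000e+00,
         1.00000000e+00]])} dict_keys(['color', 'depth', 'K', 'hand_eye', 'obs'])
```

View pics/top0.png

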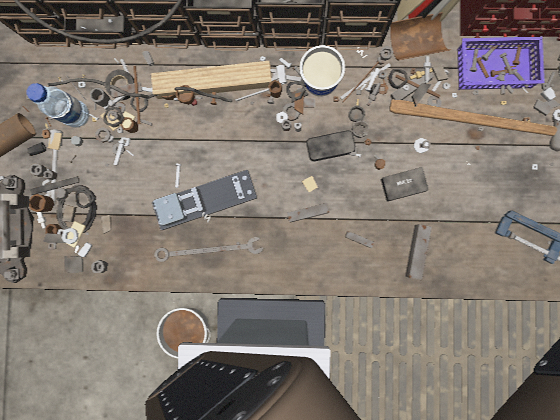

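View pics/side0.png

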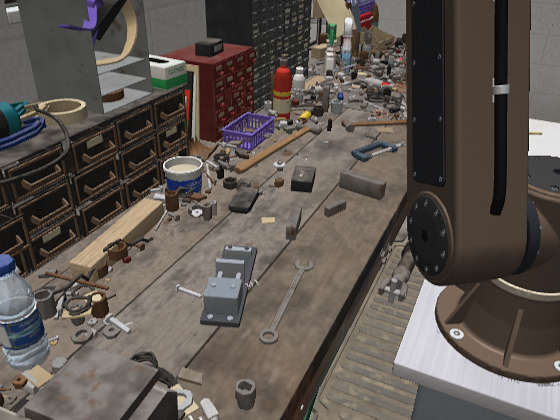

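View pics/wrist0.png

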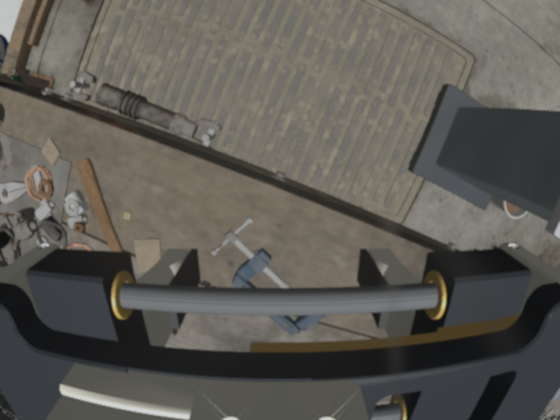

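The top view shows the jig at about (205,198), with the housing on its left, and three bars at (309,213), (360,239) and (418,251). The rubber block is at (331,145) and the carton at (405,184). I'll enlarge these and measure the bars.

```bash
cat >> h.py <<'E'
from scipy.spatial.transform import Rotation as R
def world(s,u,v,z=None):
    u=np.asarray(u,float);v=np.asarray(v,float);K=s['K']
    d=np.stack([(u-K[0,2])/K[0,0],-(v-K[1,2])/K[1,1],-np.ones_like(u)],-1)
    M=R.from_euler('xyz',s['attitude'],degrees=True).as_matrix()
    d=d@M.T; p=s['position']
    if z is None:
        t=s['depth'][v.round().astype(int),u.round().astype(int)]
    else: t=(z-p[2])/d[...,2]
    return p+d*t[...,None]
E
python3 - <<'E'
from h import *
s=pickle.load(open('top0.pkl','rb'))
im=s['color'][:,:,::-1]
c=im[150:290,140:440]
cv2.imwrite('pics/crop0.png',cv2.resize(c,None,fx=2.6,fy=2.6,interpolation=cv2.INTER_CUBIC))
# height map from depth
vv,uu=np.mgrid[0:420,0:560]
W=world(s,uu,vv); np.save('W.npy',W)
print('bench z',np.median(W[225:240,60:140,2]),np.median(W[225:240,440:480,2]))
for n,(u0,v0,u1,v1) in dict(A=(285,195,335,228),B=(335,225,380,253),C=(395,215,440,285)).items():
    z=W[v0:v1,u0:u1,2]; m=(z>0.012).astype(np.uint8)
    nn,l,st,_=cv2.connectedComponentsWithStats(m); k=1+st[1:,4].argmax()
    ys,xs=np.where(l==k); P=W[v0+ys,u0+xs]
    h=np.median(P[:,2]); Q=world(s,xs+u0,ys+v0,float(np.percentile(P[:,2],80)))
    r=cv2.minAreaRect((Q[:,:2]*1000).astype(np.float32))
    print(n,len(xs),'h',h,np.percentile(P[:,2],90),r)
E
```

```text
bench z 0.0020224604890883846 -0.00018468424588136134
A 414 h 0.03188969814287479 0.034279976503706774 ((431.06475830078125, -108.18818664550781), (20.440420150756836, 84.64360046386719), 15.186721801757812)
B 197 h 0.02181180644154912 0.024556007165956163 ((378.37188720703125, -215.08840942382812), (58.926109313964844, 13.817869186401367), 67.92797088623047)
C 871 h 0.040926458442183566 0.04366134490766016 ((355.816162109375, -331.7500305175781), (33.72754669189453, 110.11349487304688), 81.19412994384766)
```

View pics/crop0.png

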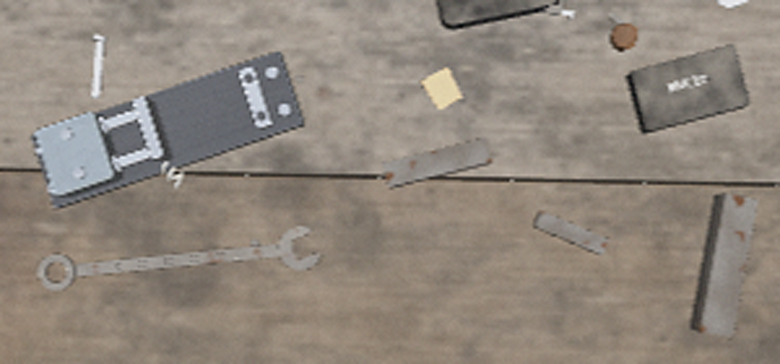

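Candidates: A at (309,213) measures 20x85 mm and 32 mm high, B at (360,239) 14x59 mm and about 22 mm high, C at (418,251) 110 mm long and about 41 mm high. A fits the description, and the crop shows it standing on its narrow edge. Next is the jig pose.

```bash
python3 - <<'E'
from h import *
s=pickle.load(open('top0.pkl','rb')); W=np.load('W.npy')
im=s['color'].astype(int)
u0,v0,u1,v1=145,160,268,236
b=(im[...,2]-im[...,0])
m=np.zeros(b.shape,np.uint8); m[v0:v1,u0:u1]=(b[v0:v1,u0:u1]>-3)
m=cv2.morphologyEx(m,cv2.MORPH_OPEN,np.ones((3,3),np.uint8))
n,l,st,_=cv2.connectedComponentsWithStats(m); k=1+st[1:,4].argmax(); m=(l==k).astype(np.uint8)
cv2.imwrite('pics/m.png',cv2.resize(m[v0:v1,u0:u1]*255,None,fx=5,fy=5))
# base region right of u=205 visible; edges at z .012
ys,xs=np.where(m); Q=world(s,xs,ys,0.012)[:,:2]*1000
print('all',cv2.minAreaRect(Q.astype(np.float32)))
# by height
box=lambda lo,hi:(W[...,2]>lo)&(W[...,2]<hi)&(np.mgrid[0:420,0:560][1]>=u0)&(np.mgrid[0:420,0:560][1]<u1)&(np.mgrid[0:420,0:560][0]>=v0)&(np.mgrid[0:420,0:560][0]<v1)
for nm,lo,hi,z in [('house+plate',.042,.075,.055),('stop',.020,.034,.026)]:
    q=box(lo,hi).astype(np.uint8); n,l,st,c=cv2.connectedComponentsWithStats(q)
    for k in range(1,n):
        if st[k,4]<15: continue
        ys,xs=np.where(l==k); P=world(s,xs,ys,z)[:,:2]*1000
        print(nm,st[k],np.median(W[ys,xs,2]),cv2.minAreaRect(P.astype(np.float32)))
vis=np.clip(W[v0:v1,u0:u1,2]/0.07,0,1)*255
cv2.imwrite('pics/hm.png',cv2.resize(np.hstack([vis.astype(np.uint8),m[v0:v1,u0:u1]*255]),None,fx=3,fy=3,interpolation=0))
E
```

```text
all ((455.6579895019531, 110.96867370605469), (65.85443115234375, 215.015380859375), 19.567869186401367)
house+plate [191 187  13  25 152] 0.05713065495627134 ((452.63104248046875, 116.71393585205078), (50.90137481689453, 12.189374923706055), 20.187143325805664)
house+plate [153 193  31  33 687] 0.05204720555534026 ((431.2527770996094, 173.1422119140625), (56.146724700927734, 52.862648010253906), 19.37672996520996)
stop [232 175  12  25 142] 0.026326454691592116 ((481.04638671875, 38.70191955566406), (49.6865234375, 11.867311477661133), 19.865644454956055)
stop [197 188   9  24  30] 0.026236762193594054 ((454.0413818359375, 113.50596618652344), (50.328956604003906, 5.086319923400879), 16.349594116210938)
```

View pics/hm.png

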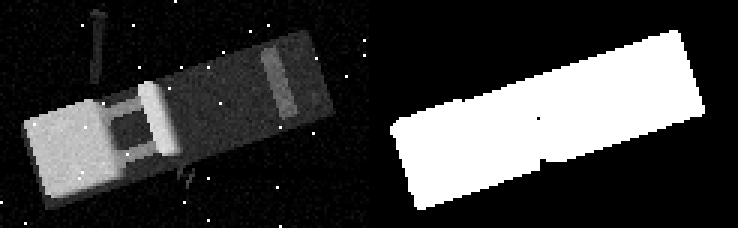

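The jig measures consistently: the base is 65.9x215 mm, and the stop and plate give the same seat to within 1 mm. The seat is at about (0.4646, 0.0838) and the jig's y axis lies at 109.7°. Next I'll compute the moves.

```bash
cat >> h.py <<'E'
# target: grasp-point world xyz, direction (deg) of jaws line; prints delta in tool axes
def go(g,jaw):
    o=ctrl.get_obs(); T=R.from_euler('xyz',o['orientation'],degrees=True); M=T.as_matrix()
    a=np.deg2rad(jaw); best=None
    for sg in (1,-1):
        y=sg*np.array([np.cos(a),np.sin(a),0]); x=np.array([0,0,-1.]); D=np.stack([x,y,np.cross(x,y)],1)
        rv=np.rad2deg((T.inv()*R.from_matrix(D)).as_rotvec())
        if best is None or np.linalg.norm(rv)<np.linalg.norm(best[0]): best=(rv,D)
    tcp=np.array(g)-0.159*best[1][:,0]
    d=M.T@(tcp-o['tool_pos'])
    print('clock',round(o['clock'],2),'tool shift mm',(d*1000).round(1),'rotvec',best[0].round(2),'after-rot shift',(best[1].T@(tcp-o['tool_pos'])*1000).round(1))
    print('grasp now',(o['tool_pos']+.159*M[:,0]).round(4),'jaw',np.rad2deg(np.arctan2(M[1,1],M[0,1])).round(2),'tool z world',M[:,2].round(3),'F',o['force'].round(1),'open',round(o['opening'],4),'j',o['joint_pos'].round(1))
E
python3 -c "
from h import *
go([.4311,-.1082,.09],15.2)"
```

```text
clock 0.15 tool shift mm [155.4 413.6 359.8] rotvec [-8.333e+01  5.000e-02 -6.000e-02] after-rot shift [ 155.  -309.2  452.8]
grasp now [ 0.2513 -0.6261  0.245 ] jaw 111.87 tool z world [ 0.928  0.373 -0.   ] F [-0.9  0.3 -1.1] open 0.0877 j [-51.6  20.6   0.6  -0.  -70.1 -16.5]
```

```bash
python3 -m inch '[0.005,0.041,0.036,0,0,0,0.0876,0.005,0.041,0.036,0,0,0,0.0876,0.005,0.041,0.036,0,0,0,0.0876,0.005,0.041,0.036,0,0,0,0.0876,0.005,0.041,0.036,0,0,0,0.0876,0.005,0.041,0.036,0,0,0,0.0876,0.005,0.041,0.036,0,0,0,0.0876,0.005,0.041,0.036,0,0,0,0.0876,0.005,0.041,0.036,0,0,0,0.0876,0.005,0.041,0.036,0,0,0,0.0876,0,0,0,-10,0,0,0.0876,0,0,0,-10,0,0,0.0876,0,0,0,-10,0,0,0.0876,0,0,0,-10,0,0,0.0876,0,0,0,-10,0,0,0.0876,0,0,0,-10,0,0,0.0876,0,0,0,-10,0,0,0.0876,0,0,0,-10,0,0,0.0876,0,0,0,0,0,0,0.0876]'
python3 -c "
from h import *
go([.4311,-.1082,.09],15.2)"
```

```text
clock: 2.52
tool_pos: [0.4364, -0.0947, 0.35]
orientation: [21.1, 89.7, 125.5]
force: [-0.8, 0.6, -0.4]
opening: 0.0878
clock 2.52 tool shift mm [100.9   8.3 -12.2] rotvec [-0.83  0.25 -0.09] after-rot shift [101.    8.6 -11.7]
grasp now [ 0.4359 -0.0941  0.191 ] jaw -165.63 tool z world [-0.248  0.969  0.004] F [-0.8  0.6 -0.4] open 0.0878 j [ 13.1   1.3 -31.2  -0.3 -57.5   1.5]
```

```bash
python3 -m inch '[0.025,0.004,-0.006,-0.8,0,0,0.0876,0.025,0.004,-0.006,0,0,0,0.0876,0.02,0,0,0,0,0,0.0876,0,0,0,0,0,0,0.0876]'
python3 - <<'E'
from h import *
go([.4311,-.1082,.09],15.2)
s=snap('wrist'); pickle.dump(s,open('w1.pkl','wb')); cv2.imwrite('pics/w1.png',s['color'][:,:,::-1])
E
```

```text
clock: 3.02
tool_pos: [0.4314, -0.1084, 0.2787]
orientation: [4.3, 89.8, 108.5]
force: [-0.3, 0.8, 0.0]
opening: 0.0875
clock 3.02 tool shift mm [29.7  0.2  0.2] rotvec [-1.03  0.24 -0.02] after-rot shift [29.7  0.2  0.3]
grasp now [ 0.4312 -0.1078  0.1197] jaw -165.83 tool z world [-0.245  0.97   0.004] F [-0.3  0.8  0. ] open 0.0875 j [ 11.3   6.2 -37.   -0.3 -46.8   3.1]
```

View pics/w1.png

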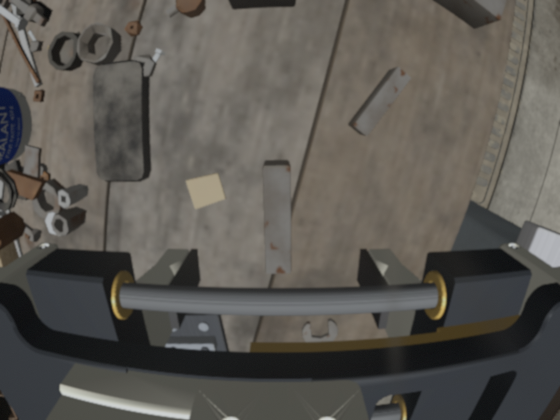

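The wrist view shows the bar at cols 264–291, rows 160–275, centred between the fingers. I'll check its ends by casting rays.

```bash
cat >> h.py <<'E'
def wcast(s,u,v,z):
    K=s['K'];dx=(u-K[0,2]);dy=(v-K[1,2]);r=np.hypot(dx,dy);th=r/K[0,0]
    d=np.array([np.sin(th)*dx/r,-np.sin(th)*dy/r,-np.cos(th)])
    o=s['obs'];M=R.from_euler('xyz',o['orientation'],degrees=True).as_matrix();H=s['hand_eye']
    p=o['tool_pos']+M@H[:3,3]; d=M@H[:3,:3]@d
    return p+d*(z-p[2])/d[2]
E
python3 - <<'E'
from h import *
s=pickle.load(open('w1.pkl','rb'))
for u,v in [(266,168),(289,165),(267,275),(291,273)]: print((wcast(s,u,v,.032)*1000).round(1))
E
cd pics; python3 -c "
import cv2;i=cv2.imread('w1.png')[140:300,230:330];cv2.imwrite('w1c.png',cv2.resize(i,None,fx=4,fy=4))"
```

```text
[ 449.9 -146.1   32. ]
[ 434.8 -152.1   32. ]
[429.5 -64.7  32. ]
[411.7 -71.   32. ]
```

View pics/w1c.png

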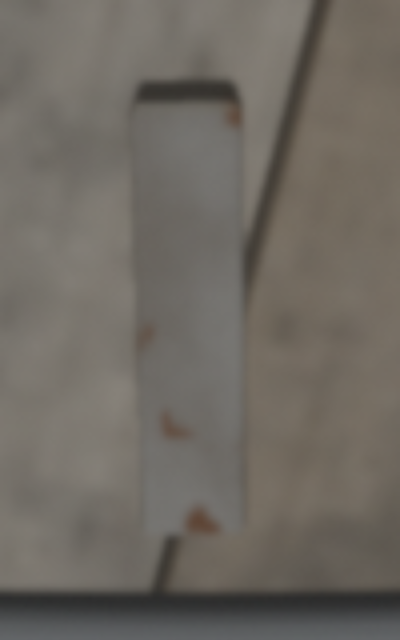

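The bar centre reads about (0.4315,-0.1085), which agrees with the top view. Descending now.

```bash
python3 -m inch '[0.035,0,0,-1,0,0,0.0876,0.035,0,0,0,0,0,0.0876,0.015,0,0,0,0,0,0.0876,0,0,0,0,0,0,0.0876]'
python3 -c "
from h import *
go([.4314,-.1084,.024],15.2)"
```

```text
clock: 3.58
tool_pos: [0.4353, -0.1073, 0.197]
orientation: [-77.6, 89.4, 27.4]
force: [-0.4, -0.1, 0.5]
opening: 0.0873
clock 3.58 tool shift mm [14.   4.2 -0.1] rotvec [-0.28  0.13  0.57] after-rot shift [14.   4.1 -0. ]
grasp now [ 0.4368 -0.1066  0.038 ] jaw -165.08 tool z world [-0.257  0.966  0.002] F [-0.4 -0.1  0.5] open 0.0873 j [ 11.4  14.  -42.1  -0.3 -33.3   3.8]
```

```bash
python3 -m inch '[0.007,0.004,0,0,0,0.6,0.0876,0.007,0.002,0,0,0,0,0.0876,0,0,0,0,0,0,0.0876]'
python3 -c "
from h import *
go([.4314,-.1084,.024],15.2)"
```

```text
clock: 3.95
tool_pos: [0.4304, -0.1087, 0.1845]
orientation: [-60.9, 89.8, 44.0]
force: [-0.3, -1.1, 0.1]
opening: 0.0876
clock 3.95 tool shift mm [ 1.5 -1.  -0. ] rotvec [-0.33  0.1   0.18] after-rot shift [ 1.5 -1.  -0. ]
grasp now [ 0.4308 -0.1083  0.0255] jaw -165.13 tool z world [-0.257  0.967  0.002] F [-0.3 -1.1  0.1] open 0.0876 j [ 11.4  15.2 -43.2  -0.2 -31.5   3.7]
```

Close, then lift.

```bash
python3 -m inch '[0.001,0,0,0,0,0,0.0,0,0,0,0,0,0,0,0,0,0,0,0,0,0,0,0,0,0,0,0,0,0,0,0,0,0,0,0,0,0,0,0,0,0,0,0,0,0,0,0,0,0]'
python3 -c "
from h import *
go([.4314,-.1084,.12],15.2)"
```

```text
clock: 4.82
tool_pos: [0.4308, -0.1086, 0.1842]
orientation: [-72.5, 89.7, 32.4]
force: [-0.7, -0.3, 0.3]
opening: 0.0229
clock 4.83 tool shift mm [-94.8  -1.    0.2] rotvec [-0.33  0.08  0.27] after-rot shift [-94.8  -0.6   0.1]
grasp now [ 0.4315 -0.1082  0.0252] jaw -165.13 tool z world [-0.257  0.967  0.001] F [-0.7 -0.3  0.3] open 0.0229 j [ 11.4  15.2 -43.2  -0.2 -31.3   3.7]
```

```bash
python3 -m inch '[0,0,0,0,0,0,0,0,0,0,0,0,0,0,0,0,0,0,0,0,0,-0.02,0,0,0,0,0,0,-0.04,0,0,0,0,0,0,-0.04,0,0,0,0,0,0,0,0,0,0,0,0,0]'
python3 - <<'E'
from h import *
go([.4646,.0838,.12],19.7)
for n in ['side','top']:
    s=snap(n); pickle.dump(s,open(n+'2.pkl','wb')); im=s['color'][:,:,::-1]
    c=im[110:360,150:450] if n=='side' else im[140:290,140:440]
    cv2.imwrite(f'pics/{n}2.png',cv2.resize(c,None,fx=2.4,fy=2.4))
E
```

```text
clock: 5.7
tool_pos: [0.4288, -0.109, 0.2848]
orientation: [34.2, 89.8, 138.9]
force: [0.6, 0.2, -4.7]
opening: 0.0199
clock 5.7 tool shift mm [  6.2 -83.9 177.3] rotvec [-4.91  0.18 -0.11] after-rot shift [  5.8 -98.7 169.5]
grasp now [ 0.4283 -0.1086  0.1258] jaw -165.21 tool z world [-0.255  0.967  0.003] F [ 0.6  0.2 -4.7] open 0.0199 j [ 11.3   5.5 -36.9  -0.2 -47.8   3.6]
```

View pics/side2.png

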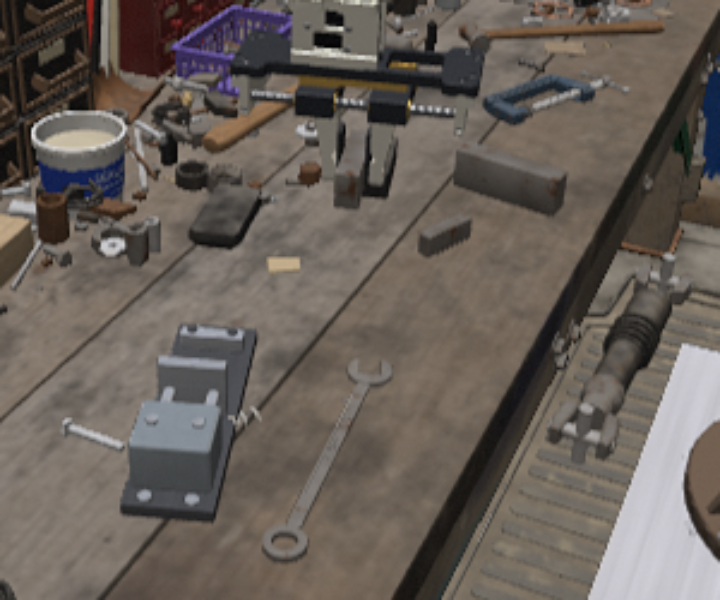

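The bar is held: 4.7 N of weight, opening 19.9 mm. Moving to the staging point above the bed, at seat y=-18.

```bash
python3 -c "
from h import *
go([.4707,.0669,.12],19.7)"
```

```text
clock 5.8 tool shift mm [  3.1 -86.7 159.2] rotvec [-4.95  0.26 -0.4 ] after-rot shift [   3.  -100.1  151.1]
grasp now [ 0.4262 -0.1088  0.123 ] jaw -165.25 tool z world [-0.255  0.967  0.004] F [-0.4  0.  -3.8] open 0.0198 j [ 11.3   5.7 -37.1  -0.3 -47.7   3.6]
```

```bash
python3 -m inch '[0,0,0,-4.9,0,0,0,0,-0.02,0.03,0,0,0,0,0,-0.02,0.03,0,0,0,0,0,-0.02,0.03,0,0,0,0,0,-0.02,0.03,0,0,0,0,0,-0.02,0.03,0,0,0,0,0,0,0,0,0,0,0]'
python3 -c "
from h import *
go([.4707,.0669,.12],19.7)"
```

```text
clock: 6.68
tool_pos: [0.4671, 0.0694, 0.2687]
orientation: [78.7, 88.2, -171.8]
force: [0.1, -0.3, -4.1]
opening: 0.0198
clock 6.67 tool shift mm [-10.4  -2.2  -3.5] rotvec [-0.18  0.35 -1.72] after-rot shift [-10.3  -2.5  -3.6]
grasp now [0.4623 0.0687 0.1097] jaw -160.47 tool z world [-0.334  0.943  0.006] F [ 0.1 -0.3 -4.1] open 0.0198 j [ 32.1  10.1 -33.6  -1.  -47.9 -11.9]
```

```bash
python3 -m inch '[0.01,-0.002,-0.004,0,0.3,-1.7,0,0,0,0,0,0,0,0]'
python3 - <<'E'
from h import *
go([.4707,.0669,.09],19.7)
for n in ['side','top','wrist']:
    s=snap(n); pickle.dump(s,open(n+'3.pkl','wb')); im=s['color'][:,:,::-1]
    c={'side':im[150:340,170:330],'top':im[140:290,140:340],'wrist':im}[n]
    cv2.imwrite(f'pics/{n}3.png',cv2.resize(c,None,fx=1 if n=='wrist' else 3,fy=1 if n=='wrist' else 3))
E
```

```text
clock: 6.92
tool_pos: [0.4685, 0.0655, 0.2552]
orientation: [90.8, 89.6, -159.7]
force: [-0.5, -0.6, -4.0]
opening: 0.0196
clock 6.92 tool shift mm [ 6.1 -2.6  0.5] rotvec [-0.17 -0.01 -0.4 ] after-rot shift [ 6.2 -2.5  0.5]
grasp now [0.4675 0.0652 0.0962] jaw -160.47 tool z world [-0.334  0.942 -0.   ] F [-0.5 -0.6 -4. ] open 0.0196 j [ 31.8  10.8 -35.3  -0.1 -44.2 -12.2]
```

View pics/side3.png

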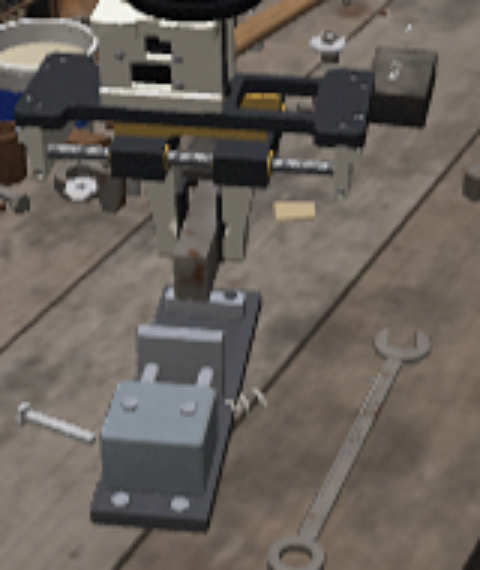

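View pics/wrist3.png

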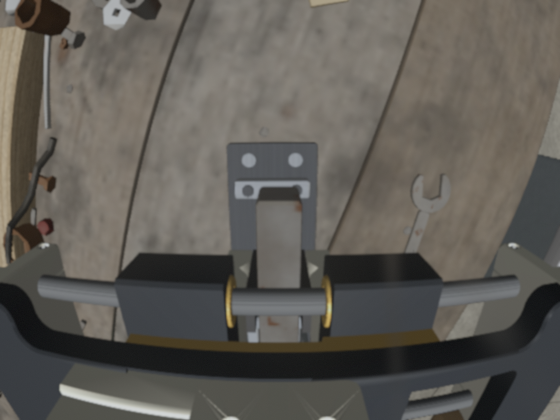

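The side view shows the bar's leading end at crop (192,275), level in the fingers and in line with the jig. The wrist view has the stop at cols 235–310, row 188, and the bar's trailing end at cols 258–301. I'll work out the offsets in the jig frame.

```bash
python3 - <<'E'
from h import *
S=np.array([.4646,.0838]);a=np.deg2rad(109.7);Y=np.array([np.cos(a),np.sin(a)]);X=np.array([Y[1],-Y[0]])
J=lambda p:(np.r_[(p[:2]-S)@X,(p[:2]-S)@Y,p[2]-.012]*1000).round(1)
w=pickle.load(open('wrist3.pkl','rb'))
for u,v,z in [(235,189,.026),(310,189,.026),(228,142,.012),(318,142,.012),(229,240,.012)]: print('wr jig',J(wcast(w,u,v,z)))
o=w['obs'];M=R.from_euler('xyz',o['orientation'],degrees=True).as_matrix();g=o['tool_pos']+.159*M[:,0];print('grasp J',J(g))
for u,v in[(258,200),(301,200)]: print('bar trail top',J(wcast(w,u,v,g[2]-.025+.032)))
s=pickle.load(open('side3.pkl','rb'))
for cu,cv in [(185,270),(192,275),(200,285),(180,285)]:
    print('lead face',J(world(s,170+cu/3,150+cv/3)))
t=pickle.load(open('top3.pkl','rb'))
im=cv2.resize(t['color'][140:240,140:290,::-1],None,fx=5,fy=5,interpolation=cv2.INTER_CUBIC);cv2.imwrite('pics/top3b.png',im)
E
```

```text
wr jig [ 25.7 -49.3  14. ]
wr jig [-24.  -49.1  14. ]
wr jig [ 31.5 -79.5   0. ]
wr jig [-30.5 -79.1   0. ]
wr jig [33.7 -7.3 -0. ]
grasp J [ -2.7 -18.4  85.3]
bar trail top [  5.8 -62.4  92.3]
bar trail top [-12.1 -62.3  92.3]
lead face [-2.  22.7 80.4]
lead face [-5.9 22.3 77.1]
lead face [-10.5  23.   71.1]
lead face [ 1.4 21.6 69.1]
```

View pics/top3b.png

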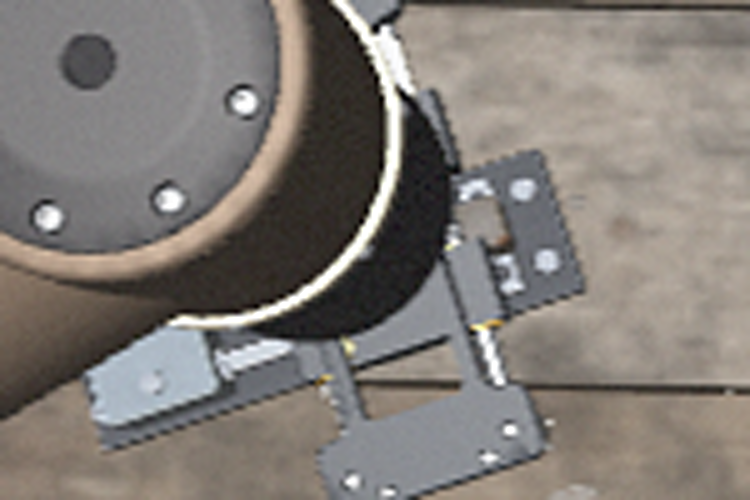

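```bash
cat >> h.py <<'E'
def jig():
    S=np.array([.4646,.0838]);a=np.deg2rad(109.7);Y=np.array([np.cos(a),np.sin(a)]);X=np.array([Y[1],-Y[0]])
    o=ctrl.get_obs();M=R.from_euler('xyz',o['orientation'],degrees=True).as_matrix();g=o['tool_pos']+.159*M[:,0]
    J=lambda p:np.r_[(p[:2]-S)@X,(p[:2]-S)@Y,p[2]-.012]*1000
    j=J(g); print('bar est J x,y,bottom:',(j+[-.7,-1.5,-25.2]).round(1),'F jig',(o['force'][:2]@X).round(1),(o['force'][:2]@Y).round(1),o['force'][2].round(1))
    go([g[0],g[1],g[2]],19.7)
E
python3 -m inch '[0.013,-0.004,0,-0.1,0,-0.4,0,0.015,0,0,0,0,0,0,0,0,0,0,0,0,0]'
python3 -c "
from h import *
jig()"
```

```text
clock: 7.45
tool_pos: [0.4736, 0.0668, 0.2292]
orientation: [-79.7, 89.8, 29.8]
force: [-0.1, -0.5, -4.7]
opening: 0.02
bar est J x,y,bottom: [  2.7 -20.4  33. ] F jig -0.2 -0.4 -4.7
clock 7.45 tool shift mm [ 0.  -0.6  0.1] rotvec [-0.13  0.04  0.23] after-rot shift [-0.  -0.6  0.1]
grasp now [0.4741 0.0671 0.0702] jaw -160.44 tool z world [-0.335  0.942  0.001] F [-0.1 -0.5 -4.7] open 0.02 j [ 31.7  13.4 -36.6   0.  -39.8 -12.1]
```

```bash
python3 -m inch '[0.010,0.002,0,-0.1,0,0.2,0,0,0,0,0,0,0,0]'
python3 -c "
from h import *
jig()"
```

```text
clock: 7.7
tool_pos: [0.4719, 0.066, 0.2196]
orientation: [-52.2, 89.9, 57.5]
force: [-0.1, 0.2, -3.4]
opening: 0.02
bar est J x,y,bottom: [  0.3 -20.5  23.4] F jig -0.0 0.2 -3.4
clock 7.7 tool shift mm [ 0.  -0.2  0.1] rotvec [-0.05  0.05  0.07] after-rot shift [-0.  -0.2  0.1]
grasp now [0.472  0.0663 0.0606] jaw -160.35 tool z world [-0.336  0.942  0.001] F [-0.1  0.2 -3.4] open 0.02 j [ 31.7  14.2 -37.3  -0.1 -38.5 -12. ]
```

```bash
python3 -m inch '[0.001,0,0.006,0,0,0,0,0,0,0.006,0,0,0,0,0,0,0.006,0,0,0,0,0,0,0,0,0,0,0]'
python3 -c "
from h import *
jig()"
```

```text
clock: 8.2
tool_pos: [0.4661, 0.0825, 0.2191]
orientation: [-161.4, 89.8, -51.7]
force: [5.7, -7.9, -8.3]
opening: 0.0196
bar est J x,y,bottom: [ 0.5 -3.7 22.9] F jig 2.7 -9.3 -8.3
clock 8.2 tool shift mm [ 0.  -0.1 -0.4] rotvec [ 0.   -0.16  0.05] after-rot shift [-0.  -0.1 -0.4]
grasp now [0.4664 0.0821 0.0601] jaw -160.3 tool z world [-0.337  0.941 -0.003] F [ 5.7 -7.9 -8.3] open 0.0196 j [ 34.   13.9 -37.8   0.3 -38.2 -14.5]
```

```bash
python3 -m inch '[0,0,0.004,0,0,0,0,0,0,0.004,0,0,0,0,0,0,0.001,0,0,0,0]'
python3 - <<'E'
from h import *
jig()
for n in ['side','wrist']:
    s=snap(n); pickle.dump(s,open(n+'4.pkl','wb')); im=s['color'][:,:,::-1]
    c={'side':im[150:340,170:330],'wrist':im[120:360,180:380]}[n]
    cv2.imwrite(f'pics/{n}4.png',cv2.resize(c,None,fx=2.5,fy=2.5))
E
```

```text
clock: 8.57
tool_pos: [0.4637, 0.0896, 0.2193]
orientation: [-179.9, 89.6, -70.1]
force: [7.3, -9.6, -8.7]
opening: 0.0201
bar est J x,y,bottom: [ 0.4  3.  23.1] F jig 3.6 -11.5 -8.7
clock 8.57 tool shift mm [ 0.  -0.  -1.2] rotvec [ 0.06 -0.43  0.  ] after-rot shift [-0.  -0.  -1.2]
grasp now [0.4641 0.0884 0.0603] jaw -160.24 tool z world [-0.338  0.941 -0.008] F [ 7.3 -9.6 -8.7] open 0.0201 j [ 35.1  13.8 -38.1   0.7 -38.2 -15.9]
```

View pics/side4.png

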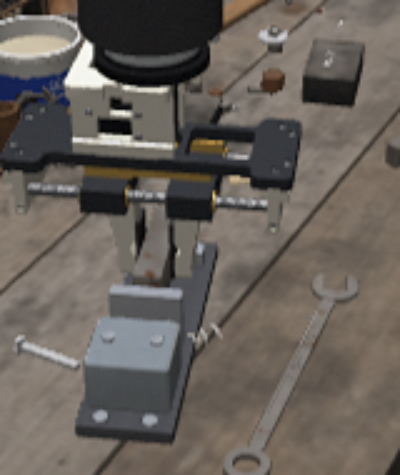

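View pics/wrist4.png

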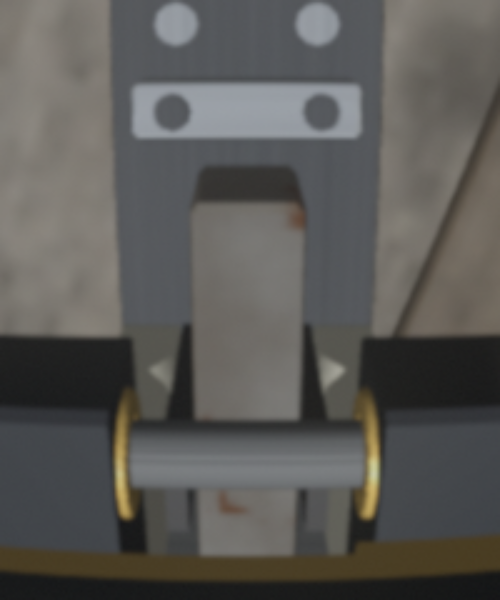

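The bar has pushed the plate back (11.5 N) and sits in the jig's middle. In the wrist crop its trailing face is at rows 168–203 and the stop's inner edge at row 137. I'll check the gap between them before lowering.

```bash
python3 - <<'E'
from h import *
S=np.array([.4646,.0838]);a=np.deg2rad(109.7);Y=np.array([np.cos(a),np.sin(a)]);X=np.array([Y[1],-Y[0]])
J=lambda p:(np.r_[(p[:2]-S)@X,(p[:2]-S)@Y,p[2]-.012]*1000).round(1)
w=pickle.load(open('wrist4.pkl','rb'))
f=lambda cu,cv,z:J(wcast(w,180+cu/2.5,120+cv/2.5,z))
print('stop inner',f(132,138,.026),f(361,137,.026));print('bar trail bottom',f(200,168,.035),f(296,168,.035),'top',f(193,203,.067),f(304,203,.067))
E
```

```text
stop inner [ 26.  -42.5  14. ] [-23.7 -42.8  14. ]
bar trail bottom [ 10.8 -37.7  23. ] [ -9.1 -37.8  23. ] top [ 10.2 -38.6  55. ] [ -8.5 -38.7  55. ]
```

```bash
python3 -m inch '[0.006,0,0.001,0,0,0,0,0.006,0,0.001,0,0,0,0]'
python3 -c "
from h import *
jig()"
```

```text
clock: 8.93
tool_pos: [0.4639, 0.0903, 0.2089]
orientation: [-175.2, 89.4, -65.3]
force: [3.6, -11.4, 3.6]
opening: 0.0197
bar est J x,y,bottom: [ 1.   3.1 12.7] F jig -0.5 -12.0 3.6
clock 8.93 tool shift mm [ 0.  -0.1 -1.7] rotvec [ 0.15 -0.62  0.05] after-rot shift [-0.  -0.1 -1.7]
grasp now [0.4646 0.0887 0.0499] jaw -160.15 tool z world [-0.339  0.941 -0.011] F [  3.6 -11.4   3.6] open 0.0197 j [ 35.2  14.8 -38.8   1.  -36.4 -16.2]
```

```bash
python3 -m inch '[0.004,0,0.001,0,-0.4,0,0,0.004,0,0.001,0,0,0,0]'
python3 -c "
from h import *
jig()"
```

```text
clock: 9.18
tool_pos: [0.4638, 0.0909, 0.2023]
orientation: [-170.7, 89.6, -60.8]
force: [3.7, -11.0, 3.1]
opening: 0.0197
bar est J x,y,bottom: [1.2 4.4 6.1] F jig -0.2 -11.6 3.1
clock 9.18 tool shift mm [ 0.  -0.2 -1.1] rotvec [ 0.22 -0.39  0.06] after-rot shift [-0.  -0.2 -1.1]
grasp now [0.4644 0.09   0.0433] jaw -160.08 tool z world [-0.341  0.94  -0.007] F [  3.7 -11.    3.1] open 0.0197 j [ 35.2  15.5 -39.    0.7 -35.5 -15.8]
```

```bash
python3 -m inch '[0.003,0,0,0,0,0,0,0.003,0,0,0,0,0,0]'
python3 -c "
from h import *
jig()"
```

```text
clock: 9.43
tool_pos: [0.4644, 0.0897, 0.1977]
orientation: [-172.6, 89.4, -62.6]
force: [4.1, -9.9, 3.7]
opening: 0.0198
bar est J x,y,bottom: [1.3 2.6 1.6] F jig 0.5 -10.7 3.7
clock 9.43 tool shift mm [ 0.  -0.2 -1.5] rotvec [ 0.28 -0.56  0.07] after-rot shift [-0.  -0.2 -1.5]
grasp now [0.4651 0.0884 0.0388] jaw -160.02 tool z world [-0.342  0.94  -0.01 ] F [ 4.1 -9.9  3.7] open 0.0198 j [ 35.1  16.  -39.4   1.  -34.7 -15.9]
```

```bash
python3 -m inch '[0.002,0,0,0,0,0,0,0.001,0,0,0,0,0,0]'
python3 -c "
from h import *
jig()"
```

```text
clock: 9.68
tool_pos: [0.4648, 0.0887, 0.1962]
orientation: [-174.3, 89.3, -64.3]
force: [1.1, -8.5, 5.2]
opening: 0.0198
bar est J x,y,bottom: [1.4 1.1 0. ] F jig -1.8 -8.3 5.2
clock 9.68 tool shift mm [ 0.  -0.2 -2. ] rotvec [ 0.34 -0.71  0.07] after-rot shift [-0.  -0.2 -2. ]
grasp now [0.4657 0.0869 0.0372] jaw -159.96 tool z world [-0.343  0.939 -0.012] F [ 1.1 -8.5  5.2] open 0.0198 j [ 35.   16.1 -39.6   1.2 -34.4 -16. ]
```

```bash
python3 -m inch '[0.0015,0,0,0,-0.5,0,0]'
python3 - <<'E'
from h import *
jig()
for n in ['side','wrist']:
    s=snap(n); pickle.dump(s,open(n+'5.pkl','wb')); im=s['color'][:,:,::-1]
    c={'side':im[150:340,170:330],'wrist':im[120:360,180:380]}[n]
    cv2.imwrite(f'pics/{n}5.png',cv2.resize(c,None,fx=2.5,fy=2.5))
E
```

```text
clock: 9.8
tool_pos: [0.4652, 0.0878, 0.1961]
orientation: [-170.8, 89.7, -60.7]
force: [3.1, -17.9, 19.2]
opening: 0.0197
bar est J x,y,bottom: [ 1.4  1.1 -0.1] F jig -3.1 -17.9 19.2
clock 9.8 tool shift mm [ 0.  -0.2 -0.9] rotvec [ 0.42 -0.34  0.06] after-rot shift [-0.  -0.2 -0.9]
grasp now [0.4657 0.087  0.0371] jaw -159.88 tool z world [-0.344  0.939 -0.006] F [  3.1 -17.9  19.2] open 0.0197 j [ 34.7  16.2 -39.2   0.6 -34.6 -15.1]
```

View pics/wrist5.png

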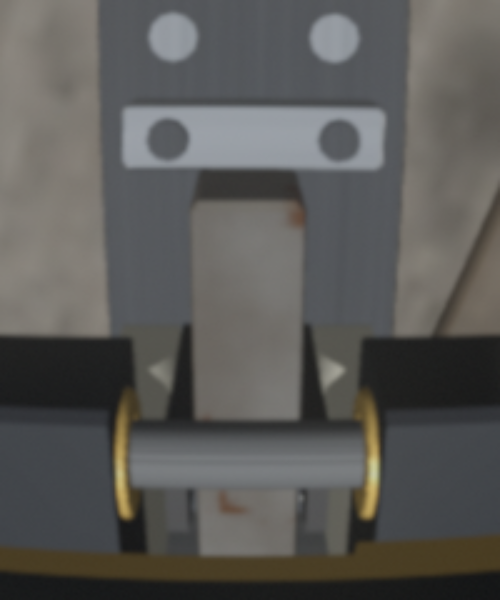

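The bar is on the bed: bottom estimate about 0 mm, contact force 19 N, trailing end just inside the stop. Releasing.

```bash
python3 -m inch '[0,0,0,0,0,0,0.03,0,0,0,0,0,0,0.05,0,0,0,0,0,0,0.05,0,0,0,0,0,0,0.05]'
python3 - <<'E'
from h import *
jig()
for n in ['wrist']:
    s=snap(n); pickle.dump(s,open(n+'6.pkl','wb')); im=s['color'][:,:,::-1]
    cv2.imwrite(f'pics/{n}6.png',cv2.resize(im[120:360,180:380],None,fx=2.5,fy=2.5))
E
```

```text
clock: 10.4
tool_pos: [0.4661, 0.0892, 0.1978]
orientation: [-131.8, 89.6, -21.7]
force: [0.9, 0.4, 0.2]
opening: 0.0489
bar est J x,y,bottom: [3.4 2.3 1.6] F jig 1.0 0.1 0.2
clock 10.4 tool shift mm [ 0.  -0.9 -0.8] rotvec [ 0.46 -0.28  0.31] after-rot shift [-0.  -0.9 -0.8]
grasp now [0.4672 0.0888 0.0388] jaw -159.84 tool z world [-0.345  0.939 -0.005] F [0.9 0.4 0.2] open 0.0489 j [ 34.8  16.  -39.1   0.6 -34.6 -15.2]
```

View pics/wrist6.png

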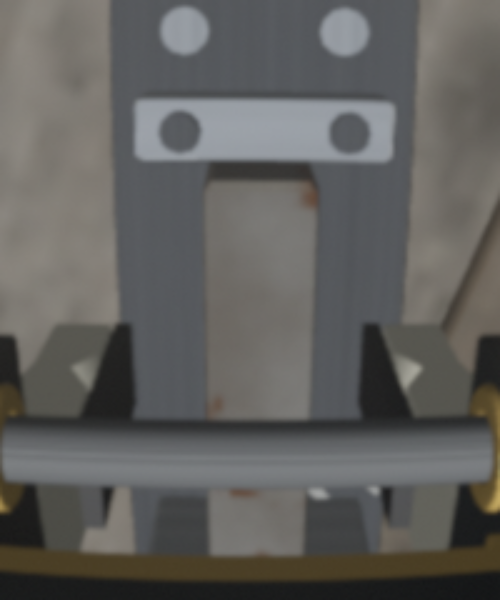

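The fingers are free and the bar sits against the stop, centred. Retreating upward, then looking.

```bash
python3 -m inch '[-0.015,0,0,0,0,0,0.06,-0.025,0,0,0,0,0,0.07,-0.04,0,0,0,0,0,0.07,-0.05,0,0,0,0,0,0.07,-0.03,0,-0.04,0,0,0,0.07,0,0,-0.06,0,0,0,0.07,0,0,-0.06,0,0,0,0.07,0,0,-0.06,0,0,0,0.07,0,0,0,0,0,0,0.07]'
python3 - <<'E'
from h import *
go([.46,.08,.2],19.7)
for n in ['side','top']:
    s=snap(n); pickle.dump(s,open(n+'7.pkl','wb')); im=s['color'][:,:,::-1]
    c={'side':im[200:340,170:330],'top':im[150:250,130:290]}[n]
    cv2.imwrite(f'pics/{n}7.png',cv2.resize(c,None,fx=4,fy=4,interpolation=cv2.INTER_CUBIC))
E
```

```text
clock: 11.58
tool_pos: [0.5439, -0.1213, 0.3649]
orientation: [-137.7, 89.5, -27.3]
force: [0.7, -0.1, -0.2]
opening: 0.0702
clock 11.57 tool shift mm [  4.3   8.3 218. ] rotvec [ 0.76 -0.4   0.37] after-rot shift [  5.9  11.1 217.8]
grasp now [ 0.5453 -0.122   0.2059] jaw -159.54 tool z world [-0.35   0.937 -0.007] F [ 0.7 -0.1 -0.2] open 0.0702 j [  7.7  11.1 -18.    0.4 -60.5  12.6]
```

View pics/top7.png

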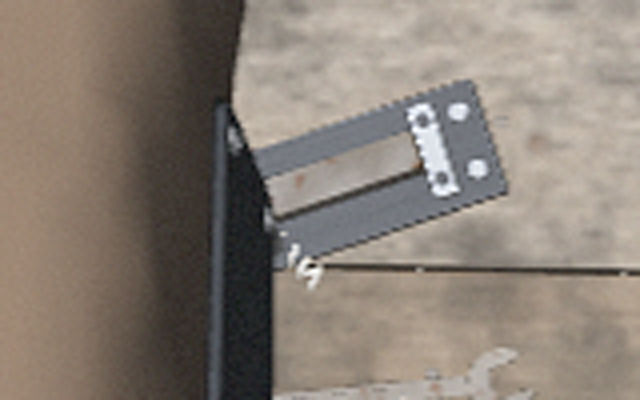

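View pics/side7.png

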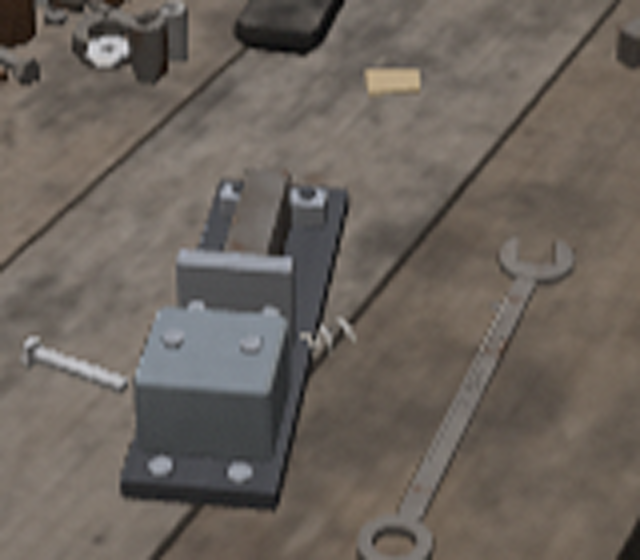

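Both views show the bar upright along the bed, between the stop and the plate. One quantitative check before I hand in.

```bash
python3 - <<'E'
from h import *
S=np.array([.4646,.0838]);a=np.deg2rad(109.7);Y=np.array([np.cos(a),np.sin(a)]);X=np.array([Y[1],-Y[0]])
J=lambda P:np.stack([(P[...,:2]-S)@X,(P[...,:2]-S)@Y,P[...,2]-.012],-1)*1000
vv,uu=np.mgrid[0:420,0:560]
for n in['top','side']:
    s=pickle.load(open(n+'7.pkl','rb')); Q=J(world(s,uu,vv))
    m=(abs(Q[...,0])<25)&(Q[...,1]>-46)&(Q[...,1]<28)&(Q[...,2]>24)&(Q[...,2]<40)
    P=Q[m]; top=P[P[:,2]>28]
    r=cv2.minAreaRect(top[:,:2].astype(np.float32))
    print(n,'bar top z',np.median(top[:,2]).round(1),'rect',r,'y range',np.percentile(top[:,1],[1,99]).round(1))
    for lo,hi in[(-38,-15),(-15,10),(10,25)]:
        k=top[(top[:,1]>lo)&(top[:,1]<hi)]
        if len(k)>10: print('  y',lo,hi,'x',np.percentile(k[:,0],[2,50,98]).round(1))
    p=Q[(abs(Q[...,0])<28)&(Q[...,1]>25)&(Q[...,1]<66)&(Q[...,2]>43.5)&(Q[...,2]<50)]
    if len(p)>10: print('  plate top y',np.percentile(p[:,1],[2,50,98]).round(1),'shut 30.5-40.5')
E
```

```text
top bar top z 32.0 rect ((1.0675592422485352, -7.042869567871094), (69.80460357666016, 19.895397186279297), 89.65255737304688) y range [-41.3  27.2]
  y -38 -15 x [-8.2  1.6 10.6]
  y -15 10 x [-8.7  0.8 10.6]
  y 10 25 x [-8.5  0.8 10.4]
side bar top z 33.8 rect ((0.8298492431640625, -8.422378540039062), (67.03422546386719, 19.77679443359375), 89.89567565917969) y range [-41.   24.3]
  y -38 -15 x [-8.7  0.5 10.3]
  y -15 10 x [-8.6  0.8 10.5]
  y 10 25 x [-8.8  0.2 10.4]
  plate top y [43.4 50.3 53.6] shut 30.5-40.5
```

Everything is within tolerance: x about +1 mm, yaw under 0.5°, top 32 mm above the bed, and the plate open about 12–13 mm. Handing in.

```bash
python3 -c "
from h import *
print(ctrl.close_job())"
```

```text
the job is handed in; nothing more can be done
None
```

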